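# Index a worm-driven table and unload the tap body into a drawer

### The job

Crank the tilted handwheel the whole number of turns that brings the tap body (the tall part with the side outlet) out from under the bar guard, still in its nest, to the unloading place at the front of the index table; one full turn moves the table on by one of its six nests. Then pull the drawer of the blue cabinet well open by its handle, lift the tap body out of its nest and set it down upright on the drawer's floor without dropping it. Leave the two plain sleeves in their nests, the table where you stopped it, and everything else on the bench alone.

Things in the scene. Friction and masses are not known exactly. Their poses are not given: they have to be found in the camera images.
- indexer: Worm-driven index table, grey cast base 250 x 260 x 50 mm, fixed to the bench; origin at the centre of its underside, directly below the turning disc's centre; x points to its rear, y to its left (handwheel side), z up. Its front (-x) faces the robot, give or take 0.15 rad of yaw.
- table_disc: Turning steel disc of the index table, 224 mm diameter, about the vertical through the index table's origin; this origin is at its underside, its top 85 mm above the bench. It has six nests on a 78 mm radius, 60 degrees apart: floor level with the disc top, ring wall 10 mm high, bore 53 mm. At the start an empty nest stands exactly at the front; the three rear ones are loaded.
- guard (a point): Middle of the top of the flat steel bar guard over the disc's rear half, 211 mm above the bench, underside at 203 mm. Open frame of thin bars (5 to 8 mm), from x 2 to 124 mm and y -129 to 129 mm of the index table, on four 8 mm posts at its corners; the gaps (under 65 mm) are too small for a hand. Axes as those of indexer.
- wheel_hub (a point): Centre of the handwheel, 160 mm above the bench, in the mid-plane of its rim, at x -70, y 220 mm of the index table. Does not move; axes as those of indexer. The wheel's axis goes through this point and leans 35 degrees from vertical toward the front (upper end toward the index table's -x). Rim 150 mm outer diameter, 14 mm thick, three spokes.
- light_bar (a point): Middle of the underside of a light bar above the wheel's far side, 282 mm above the bench; 36 mm in x, 180 mm in y, axes as indexer; front edge 52 mm behind the hub; on a 30 mm post 138 mm behind and 45 mm left of the hub. A vertical hand hits it at the top of the crank circle; a hand tilted along the wheel's axis with its fingers closing along the index table's y clears it.
- grip_mid (a point): Middle of the crank grip: black cylinder 26 mm diameter, 50 mm long, parallel to the wheel's axis and 60 mm off it, spinning freely on its stud (a hand can keep its orientation all round). Foot 10, middle 35, end 60 mm above the rim's mid-plane along the axis. Turning takes 1 to 2 N; the wheel stays where left. At the start at the lowest point of its circle, nearest the robot.
- handwheel (a joint): Angle of the handwheel, rad, 0 at the start, growing counter-clockwise as seen from above; no stop within ten turns either way. One turn (2 pi) turns the disc 60 degrees (pi/3) in the same sense (counter-clockwise wheel, counter-clockwise disc), without play.
- unload (a point): The unloading place: the point at the front of the index table where a nest's floor centre comes to rest, 78 mm in front of the disc's centre, 85 mm above the bench. Axes as those of indexer.
- nest2 (a point): Floor centre of the nest that starts rear right, 120 degrees counter-clockwise from the unloading place (seen from above). Turns with the disc.
- nest3 (a point): Floor centre of the nest that starts at the very rear, 180 degrees from the unloading place. Turns with the disc.
- nest4 (a point): Floor centre of the nest that starts rear left (wheel side), 120 degrees clockwise from the unloading place. Turns with the disc.
- tap_body: Plated steel tap body, 100 mm tall, 0.25 to 0.5 kg, loose, upright in nest2, nest3 or nest4 at the start; origin at the centre of its underside, z up. Foot 50 mm diameter, 12 high; column 36 mm diameter up to 62; neck 30 mm diameter from 62 to 100, the place to grip; one outlet stub 18 mm diameter at 40 mm height, reaching 34 mm from the axis along its x, any way round.
- sleeve_a: Plain steel sleeve, 50 mm diameter, 60 mm tall, standing loose in one of the other rear nests; origin at the centre of its underside. To stay in its nest.
- sleeve_b: A second sleeve, the same as sleeve_a, in the remaining rear nest. To stay in its nest.
- cabinet: Fixed blue steel cabinet, 240 mm deep (x), 230 wide (y), 150 high; origin at the centre of its underside, front toward its -x. One drawer.
- drawer (a joint): How far the drawer is pulled out, m: up to 0.02 at the start, stop at 0.16; slides toward the cabinet's -x against about 1.5 N of friction.
- drawer_handle (a point): Middle of the drawer's bar handle, 11 mm thick and 110 mm long along the cabinet's y, its centre line 35 mm in front of the drawer front and 118 mm above the bench (32 mm below the cabinet's top). Moves with the drawer. Axes as the cabinet's.
- drawer_floor (a point): Point on the drawer's floor, 19 mm above the bench, on its centre line, 75 mm behind the inside of the drawer front. Moves with the drawer. Axes as the cabinet's. Inside the drawer is 190 mm wide (y), 210 mm long, with side walls 102 mm above its floor; the drawer front is 142 mm above the bench, 12 mm thick.
- screwdriver: Bystander: screwdriver 190 mm long, lying in front of the index table; leave alone.
- wrench: Bystander: wrench 180 mm long, lying in front of the index table; leave alone.
- oil_can: Bystander: white bottle, 56 mm diameter, 130 mm tall, between index table and cabinet; leave alone.
- flange: Bystander: steel flange, 90 mm diameter, 30 mm high, lying in front of the handwheel; leave alone.

How it is judged:
On the way, in this order (a step that is already met when the one before it is completed fails the run):
1. the handwheel has been turned about two or three whole turns and stopped with the tap body, still in its nest, at the unloading place (within 7 mm), the drawer not yet pulled (distance between tap_body and unload below 0.007 m and (value of joint handwheel above 11.5 rad or value of joint handwheel below -11.5 rad) and velocity of joint handwheel between -0.3 and 0.3 rad/s), for 0.3 s.
2. the drawer is pulled open by at least 110 mm, the tap body still in its nest at the unloading place (value of joint drawer above 0.11 m and distance between tap_body and unload below 0.009 m), for 0.2 s.
At the end, for the whole second after the job is handed in: The tap body stands upright (within 0.15 rad) and at rest on the drawer's floor (within 8 mm in height), inside the drawer's walls; the nest it came from is still at the unloading place (within 10 mm) with the handwheel at rest; both sleeves stand in their nests (z of tap_body in the frame of drawer_floor between -0.006 and 0.008 m and x of tap_body in the frame of drawer_floor between -0.075 and 0.12 m and y of tap_body in the frame of drawer_floor between -0.09 and 0.09 m and angle between tap_body's own z axis and vertical below 0.15 rad and linear speed of tap_body below 0.02 m/s and horizontal distance between any of nest2, nest3, nest4 and unload below 0.01 m and velocity of joint handwheel between -0.1 and 0.1 rad/s and distance between each of sleeve_a, sleeve_b and indexer below 0.13 m); the robot touches nothing.
It fails at once if the tap body is lifted out of its nest under the guard, not at the unloading place (x of tap_body in the frame of indexer above 0 m and y of tap_body in the frame of indexer between -0.12 and 0.12 m and z of tap_body in the frame of indexer between 0.1 and 0.2 m).
It fails at once if the tap body is dropped (falls free faster than 0.6 m/s, about 18 mm) (contact force between the fingers and tap_body below 0.1 N and linear speed of tap_body above 0.6 m/s).
It fails at once if a sleeve leaves its nest or tips (lifted 12 mm or tilted 0.35 rad) (z of any of sleeve_a, sleeve_b in the frame of indexer above 0.097 m or z of any of sleeve_a, sleeve_b in the frame of indexer below 0.075 m or angle between any of sleeve_a, sleeve_b's own z axis and vertical above 0.35 rad).
It fails at once if another thing on the bench is moved by more than 30 mm (distance of any of screwdriver, wrench, oil_can, flange from where it was at the start of the episode above 0.03 m).
It also fails if it takes over 72 s, if anything falls off the work surface, if the arm or the gripper's body presses on something with over 40 N, if the wrist force passes 120 N, or if a joint passes its speed limit or range.

### The arm

A 7-joint arm with a two-finger parallel gripper is mounted at the origin on the work surface. World frame = base frame: x ahead of the robot, y to its left, z up, the work surface at z = 0. Lengths are in m, angles in rad, forces in N, time in s.
With the tool pointing down it reaches from about 0.35 to 0.9 m from the base axis. Payload 8.1 kg.
Tool frame: the origin (TCP) lies at the centre of the arm's flange, where the gripper is bolted on; the fingertips stand 178 mm ahead of it and the grasp point (between the pads) lies 159 mm ahead of it; z points along the fingers, y is the direction in which the jaws open and shut (so a half turn about z gives the same grasp; the last joint's range is limited). The gripper opens to 92 mm and grips with 3 to 60 N. Pads are 19 mm wide; open, the fingers measure 130 mm over their backs; the gripper's body (75 mm by 190 mm) begins 47 mm behind the grasp point.
Start: joints at [-1.409, 0.434, 0.025, 1.573, -0.012, 1.134, -0.075], TCP at [0.164, 0.603, 0.405] pointing down, gripper open.
Joint ranges: [-2.62, 2.62], [-0.44, 2.09], [-1.27, 1.32], [0.08, 2.57], [-1.32, 4.46], [0.12, 2], [-2.74, 2.74]. Speed limits (rad/s): [2.22, 2.22, 3.01, 3.01, 3.14, 3.14, 3.14].

### API

Orientations are given as a rotation vector (axis times angle).
In Python, from cell import arm gives the robot as it stands. The module is installed in compiled form; this text tells all that it offers.
- The arm moves only by the tool move_arm, never from a script. Its argument "steps" is a list of rows, each a list of 4 numbers: the shift along the tool's x, y, z in mm, then the turn about the tool's z in rad. In form: [[x, y, z, twist], ...]. A call has 1 to 20 rows; each row is the pose to reach, as a shift and turn from the pose commanded when the call began, along the tool's axes at that moment; what a row does not reach only later rows make up. A row lasts 1/8 s, in which the tool goes at most 62.5 mm and 10.7 degrees, less where a joint would pass 70% of its speed; a pose out of reach is approached as far as the arm can. A call with a gripper value outside its range is refused whole. "grip" is the finger opening in mm, from 0 to 91.8, set as the call begins (left out, the last holds). The fingers move at their own pace and stop on an object; "grip_force" is the grip in N (left out, the last holds). Time passes only in rows, so rows that repeat a pose let the fingers close. It gives the time, the measured TCP pose, the force and the opening at its end, in the units of the state.
- arm.observe(): the state, without advancing time (a new reading comes with each control period).
- arm.get_image(name): name is "scene" or "top" or "wrist"; returns the picture (400x640x3 uint8, red, green, blue); there is no depth.
- arm.camera_info(name): a dict with "mtx" (3x3 intrinsics, pixels), "pose" (4x4, takes a point from camera to world coordinates); the wrist camera has in their place "T_tool_cam" (4x4, takes a point from camera to tool coordinates, whose origin is the TCP and whose axes are the flange's). Camera axes: x right, y down, z forward; pixel columns grow to the right and rows downward; lengths in m; the calibration is good to about 2 mm. A picture is of the moment at which its call begins: read the wrist's pose just before it. camera_info takes no time and is no camera call.
- arm.sign_off(): hands the job in, once; it reports no verdict.
The state is a dict: "clock": time; "joints": joint angles; "dq": joint speeds; "joint_efforts": joint torques, N m; "position": TCP position; "ee_rot": TCP orientation; "force": force on the tool from outside, world axes, zero at the start; "ft_torque": the same for the moment, N m; "width": opening from 0.0 (shut) to 1.0 (fully open).
Only numpy, scipy, OpenCV 4.12 (cv2) and the standard library are available. Lean on these libraries where they do the work, as an engineer would, in place of code of your own. Each camera call takes 0.05 s, during which the arm holds its last target.

## Working session

There is one attempt and no reset: what is moved stays moved. The work goes in short steps, Python scripts to look and compute and a tool call to move; the robot and the scene stay as the last step left them, time stands still between calls to the robot, and variables do not carry over. Pictures are saved under pics/ and viewed, and the job is handed in when it is done.

Besides the shell and the picture viewer there is one more tool, called after "Emit:" as name(argument=value, ...) on one line, values as JSON. move_arm: Moves the arm, as the interface text tells. Its arguments: {"type":"object","properties":{"steps":{"type":"array"},"grip":{"type":"number"},"grip_force":{"type":"number"}},"required":["steps"]}

```bash
mkdir -p pics; ls; python3 - <<'E'
from cell import arm
import cv2,numpy as np
np.set_printoptions(precision=4,suppress=True)
o=arm.observe()
for k,v in o.items(): print(k,v)
for n in ["scene","top","wrist"]:
    im=arm.get_image(n); cv2.imwrite(f"pics/{n}0.png",im[:,:,::-1]); print(n,arm.camera_info(n))
E
```

```text
pics
clock 0.0
joints [-1.4086  0.4352  0.025   1.5741 -0.0116  1.134  -0.0751]
dq [ 0.0001 -0.002   0.0008 -0.0008  0.0003 -0.0011  0.0003]
joint_efforts [ -0.0001 -66.7829   0.9851 -31.449   -0.0605   0.0424   0.0002]
position [0.1635 0.603  0.404 ]
ee_rot [-0.4147 -3.114   0.0025]
force [-1.0082 -0.2292  0.0323]
ft_torque [-0.0533  0.071   0.0178]
width 0.9976503840115556
scene {'mtx': array([[360.8898,   0.    , 319.5395],
       [  0.    , 360.8898, 196.2712],
       [  0.    ,   0.    ,   1.    ]]), 'pose': array([[ 0.9666,  0.1948, -0.1665,  0.7258],
       [ 0.2562, -0.7397,  0.6222, -0.5912],
       [-0.002 , -0.6441, -0.7649,  0.9013],
       [ 0.    ,  0.    ,  0.    ,  1.    ]])}
top {'mtx': array([[488.3949,   0.    , 318.1423],
       [  0.    , 488.3949, 190.8102],
       [  0.    ,   0.    ,   1.    ]]), 'pose': array([[-0.004 , -0.9816,  0.1908,  0.3209],
       [-1.    ,  0.0025, -0.008 ,  0.022 ],
       [ 0.0073, -0.1909, -0.9816,  1.5487],
       [ 0.    ,  0.    ,  0.    ,  1.    ]])}
wrist {'mtx': array([[335.5418,   0.    , 320.765 ],
       [  0.    , 335.5418, 195.8691],
       [  0.    ,   0.    ,   1.    ]]), 'T_tool_cam': array([[-0.0006, -0.9605, -0.2782,  0.074 ],
       [ 1.    , -0.0005, -0.0001, -0.0001],
       [-0.    , -0.2782,  0.9605,  0.02  ],
       [ 0.    ,  0.    ,  0.    ,  1.    ]])}
```

View pics/scene0.png

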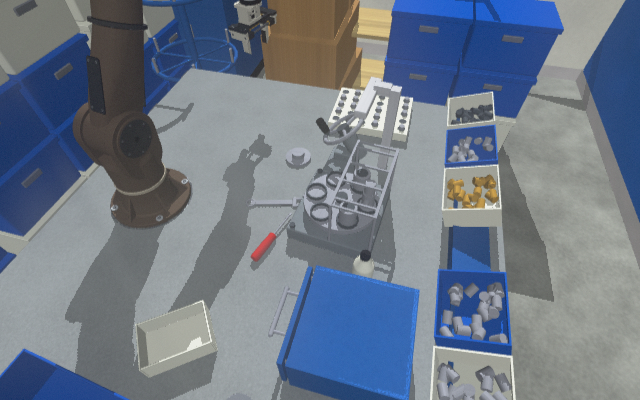

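View pics/top0.png

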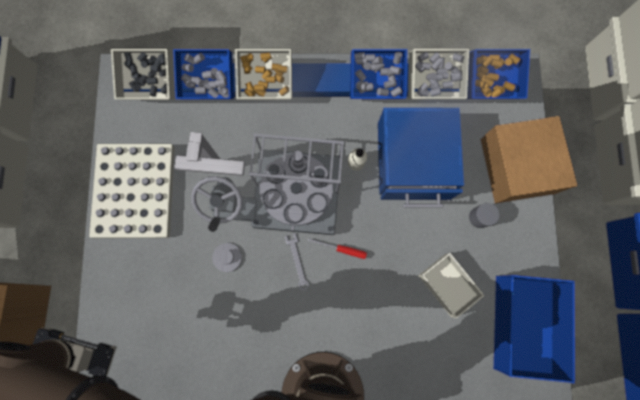

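View pics/wrist0.png

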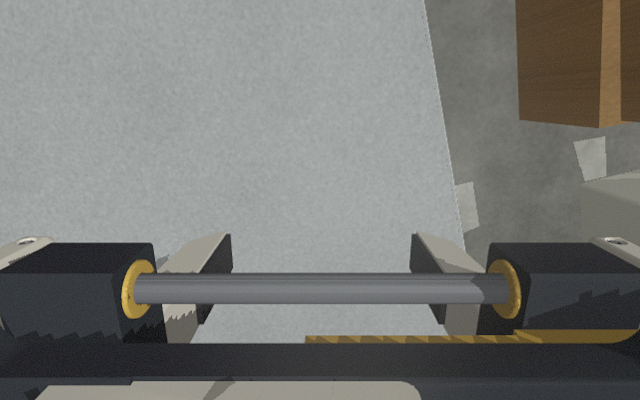

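```bash
python3 - <<'E'
import cv2
t=cv2.imread("pics/top0.png"); s=cv2.imread("pics/scene0.png")
cv2.imwrite("pics/tc.png",cv2.resize(t[115:265,165:365],None,fx=4,fy=4,interpolation=cv2.INTER_CUBIC))
cv2.imwrite("pics/sc.png",cv2.resize(s[70:250,240:440],None,fx=4,fy=4,interpolation=cv2.INTER_CUBIC)[:,:])
cv2.imwrite("pics/sc.png",cv2.resize(s[75:225,260:440],None,fx=4,fy=4,interpolation=cv2.INTER_CUBIC))
E
```

```text
(no output)
```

View pics/tc.png

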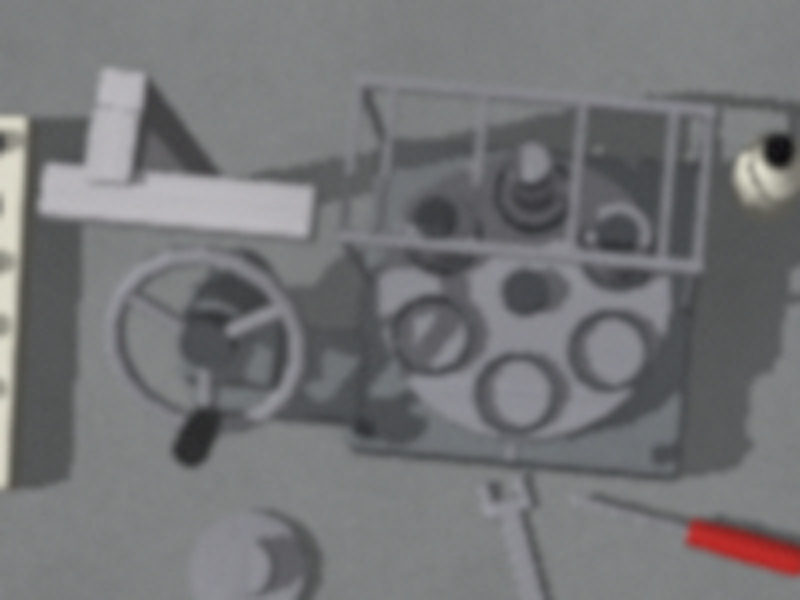

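View pics/sc.png

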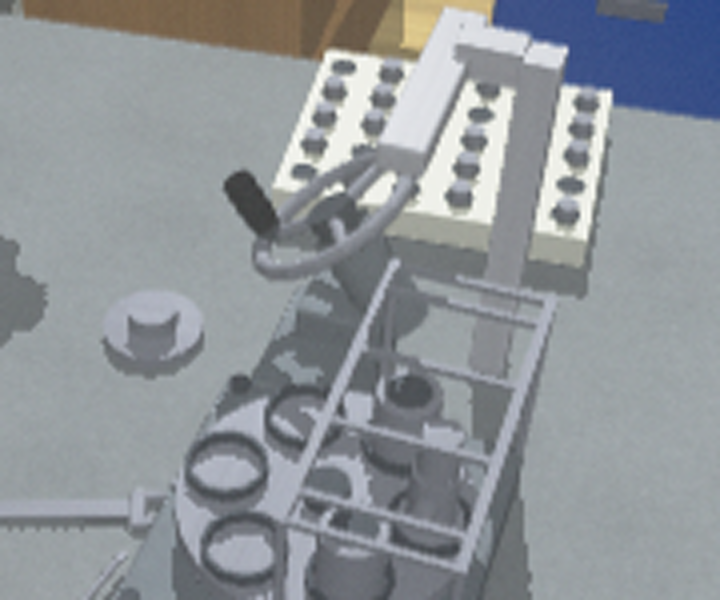

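```bash
cat > h.py <<'E'
import numpy as np,cv2
from scipy.spatial.transform import Rotation as Rn
from scipy.optimize import least_squares
np.set_printoptions(precision=4,suppress=True)
TOP=dict(mtx=np.array([[488.3949,0,318.1423],[0,488.3949,190.8102],[0,0,1]]))
def cast(info,uv,z,pose=None):
    P=info['pose'] if pose is None else pose
    d=P[:3,:3]@np.linalg.solve(info['mtx'],[uv[0],uv[1],1.]); c=P[:3,3]
    return c+d*(z-c[2])/d[2]
def proj(info,X,pose=None):
    P=info['pose'] if pose is None else pose
    p=info['mtx']@(P[:3,:3].T@(np.asarray(X)-P[:3,3])); return p[:2]/p[2]
def wristpose(arm):
    o=arm.observe(); T=np.eye(4);T[:3,:3]=Rn.from_rotvec(o['ee_rot']).as_matrix();T[:3,3]=o['position']
    return T@arm.camera_info('wrist')['T_tool_cam']
E
python3 - <<'E'
from h import *
from cell import arm
I=arm.camera_info("top")
C=[((520,392),(-78,0),95),((434,333),(-39,67.55),95),((613,350),(-39,-67.55),95),
((343,238),(4,127),211),((699,268),(4,-127),211),((362,79),(122,127),211),((712,108),(122,-127),211),((352,450),(-125,130),50),((678,475),(-125,-130),50)]
A=[];B=[]
for (u,v),m,z in C:
    A.append(np.array(m)/1000); B.append(cast(I,(165+(u+.5)/4-.5,115+(v+.5)/4-.5),z/1000)[:2])
A=np.array(A);B=np.array(B)
def f(p):
    c,s=np.cos(p[2]),np.sin(p[2]); return (A@np.array([[c,s],[-s,c]])+p[:2]-B)
r=least_squares(lambda p:f(p).ravel(),[.5,0,0]); print(r.x); print(f(r.x)*1000)
p=r.x;c,s=np.cos(p[2]),np.sin(p[2])
W=lambda x,y:(p[0]+c*x-s*y,p[1]+s*x+c*y)
S=arm.camera_info("scene")
hub=(-.07,.22)
for nm,xy,z in [("hub",hub,.16),("gripmid",(-.07-.0692,.22),.1543),("gripend",(-.07-.0835,.22),.1747),("gripfoot",(-.07-.0549,.22),.1338),("lbfrontmid",(-.07+.052,.22),.282),("unload",(-.078,0),.085)]:
    X=np.array([*W(*xy),z]); t=proj(I,X); q=proj(S,X); print(nm,X,"crop top",(t-[165,115])*4,"crop scene",(q-[260,75])*4)
for u,v in [(30,215),(312,240),(40,165),(313,187)]: 
    X=cast(I,(165+u/4,115+v/4),.30); d=X[:2]-p[:2]; print("lb z.30",(c*d[0]+s*d[1]+.07,-s*d[0]+c*d[1]-.22))
E
```

```text
[ 0.6138  0.0758 -0.0853]
[[-0.865   1.3335]
 [-1.4515  0.133 ]
 [ 0.425   0.6995]
 [-0.5701  0.9059]
 [-0.1025 -2.6053]
 [ 0.7763  1.7656]
 [ 1.0483 -1.9778]
 [ 1.4121  4.013 ]
 [-0.6727 -4.2673]]
hub [0.5628 0.301  0.16  ] crop top [209.7362 342.556 ] crop scene [329.2012 215.9732]
gripmid [0.4938 0.3069 0.1543] crop top [199.636  438.7875] crop scene [247.2533 203.0281]
gripend [0.4796 0.3081 0.1747] crop top [191.3743 455.3533] crop scene [230.4982 178.9931]
gripfoot [0.5081 0.3057 0.1338] crop top [207.6603 422.7696] crop scene [263.6531 226.651 ]
lbfrontmid [0.6146 0.2966 0.282 ] crop top [183.342  234.2119] crop scene [405.6264  98.8828]
unload [0.536  0.0825 0.085 ] crop top [517.2581 393.5817] crop scene [225.8309 472.3021]
lb z.30 (np.float64(0.05267827472789316), np.float64(0.09734784124014859))
lb z.30 (np.float64(0.051290358376024664), np.float64(-0.08850699250691263))
lb z.30 (np.float64(0.08680656227002366), np.float64(0.09546482222564664))
lb z.30 (np.float64(0.08689359149939686), np.float64(-0.08521077148528283))
```

```bash
cat >> h.py <<'E'
PX=np.array([0.6138,0.0758,-0.0853])
def W(x,y,z,p=PX):
    c,s=np.cos(p[2]),np.sin(p[2]); return np.array([p[0]+c*x-s*y,p[1]+s*x+c*y,z])
def rel(arm,tcp,yaw_x=None):
    """shift in tool axes (mm) to a world TCP position; twist so tool x heads at angle yaw_x"""
    o=arm.observe(); R=Rn.from_rotvec(o['ee_rot']).as_matrix()
    sh=R.T@(np.asarray(tcp)-o['position'])*1000
    h=np.arctan2(R[1,0],R[0,0]); tw=None
    if yaw_x is not None: tw=-((yaw_x-h+np.pi)%(2*np.pi)-np.pi)
    return sh,tw
E
python3 - <<'E'
from h import *
from cell import arm
print(rel(arm,W(-.1595,.22,.41),np.pi-.0853), W(-.1595,.22,.343))
E
```

```text
(array([-376.3286, -203.0246,   -5.5707]), np.float64(-0.17954927933882026)) [0.4736 0.3086 0.343 ]
```

Emit:
move_arm(steps=[[-42,-23,-1,-0.02],[-90,-48,-2,-0.05],[-140,-75,-2,-0.08],[-190,-102,-3,-0.1],[-240,-129,-4,-0.12],[-290,-156,-4,-0.14],[-340,-183,-5,-0.16],[-376,-203,-5,-0.18],[-376,-203,-5,-0.18],[-376,-203,-5,-0.18]], grip=91, grip_force=25)

```text
clock: 1.4
position: [0.4729, 0.3093, 0.4095]
ee_rot: [-0.133, -3.138, -0.0]
force: [-0.7, 0.8, -0.9]
width: 0.991
```

```bash
python3 - <<'E'
from h import *
from cell import arm
T=wristpose(arm); im=arm.get_image("wrist"); 
I=arm.camera_info("wrist")
im=im[:,:,::-1].copy()
for X in [W(-.1535,.22,.1747),W(-.1249,.22,.1338),W(-.07,.22,.16)]:
    p=proj(I,X,T); print(p); cv2.circle(im,(int(p[0]),int(p[1])),3,(0,0,255),-1)
cv2.imwrite("pics/w1.png",im)
print(rel(arm,W(-.1595,.22,.343),np.pi-.0853))
E
```

```text
[320.3299 222.3548]
[320.3975 237.4255]
[320.391  314.6333]
(array([-1.2482, -1.1112, 66.5188]), np.float64(0.001735820941099142))
```

View pics/w1.png

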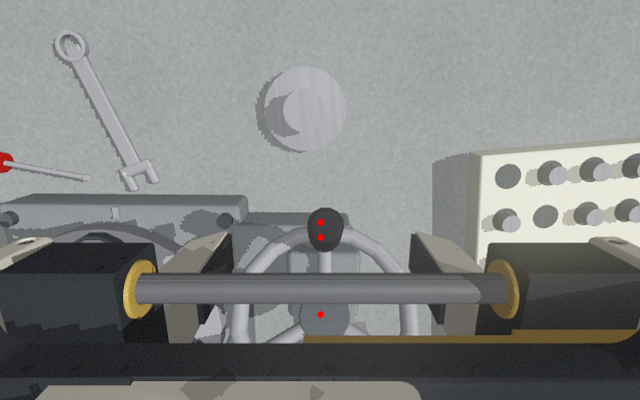

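```bash
python3 - <<'E'
from h import *
from cell import arm
T=wristpose(arm); im=cv2.imread("pics/w1.png").astype(int)
I=arm.camera_info("wrist")
m=(im.max(2)<75)|((im[:,:,2]>150)&(im[:,:,1]<50))
m=m.astype(np.uint8)
n,l,s,c=cv2.connectedComponentsWithStats(m)
k=l[225,327]; print(s[k],c[k])
ys,xs=np.where(l==k)
for v in range(205,256,4): 
    a=xs[ys==v]; 
    if len(a): print(v,a.min(),a.max(),end=' | ')
# predicted outline
a=np.array([-np.sin(.6109),0,np.cos(.6109)])
R=Rn.from_rotvec([0,0,PX[2]]).as_matrix()
for cen in [W(-.1535,.22,.1747),W(-.1249,.22,.1338)]:
    P=[]
    for t in np.linspace(0,6.28,40):
        P.append(proj(I,cen+.013*R@(np.cos(t)*np.array([0,1,0])+np.sin(t)*np.array([np.cos(.6109),0,np.sin(.6109)])),T))
    P=np.array(P);print(P.min(0),P.max(0))
E
```

```text
[ 307  208   37   44 1212] [324.5297 229.1947]
209 319 331 | 213 312 337 | 217 309 341 | 221 308 342 | 225 308 343 | 229 308 342 | 233 309 341 | 237 309 340 | 241 310 338 | 245 313 336 | 249 315 332 | [300.5936 204.7247] [338.6521 241.7379]
[303.9915 222.531 ] [335.5393 253.6692]
```

Emit:
move_arm(steps=[[-1,2.4,22,0],[-1,2.4,44,0],[-1,2.4,60,0],[-1,2.4,66,0],[-1,2.4,66,0]])

```text
clock: 2.08
position: [0.4744, 0.3115, 0.3437]
ee_rot: [-0.132, -3.139, 0.0]
force: [-0.2, 0.4, -0.6]
width: 0.99
```

Emit:
move_arm(steps=[[0,0,0,0],[0,0,0,0],[0,0,0,0],[0,0,0,0],[0,0,0,0],[0,0,0,0]], grip=15, grip_force=25)

```text
clock: 2.82
position: [0.4746, 0.3111, 0.3437]
ee_rot: [-0.133, -3.139, 0.0]
force: [-0.1, -0.1, 0.1]
width: 0.39
```

```bash
python3 - <<'E'
from h import *
from cell import arm
o=arm.observe(); print(o['position'],o['width']*91.8,o['force'],o['ft_torque'],rel(arm,W(-.1595,.22,.343),np.pi-.0853))
for n in ["wrist","scene"]:
    im=arm.get_image(n)[:,:,::-1]
    if n=="scene": im=cv2.resize(im[50:200,240:440],None,fx=4,fy=4,interpolation=cv2.INTER_CUBIC)
    cv2.imwrite(f"pics/g_{n}.png",im)
E
```

```text
[0.4746 0.3111 0.3437] 35.803181544124996 [-0.055  -0.1366  0.0931] [ 0.0086  0.0015 -0.0095] (array([ 0.7103, -2.611 ,  0.7109]), np.float64(0.0003520290181895369))
```

View pics/g_wrist.png

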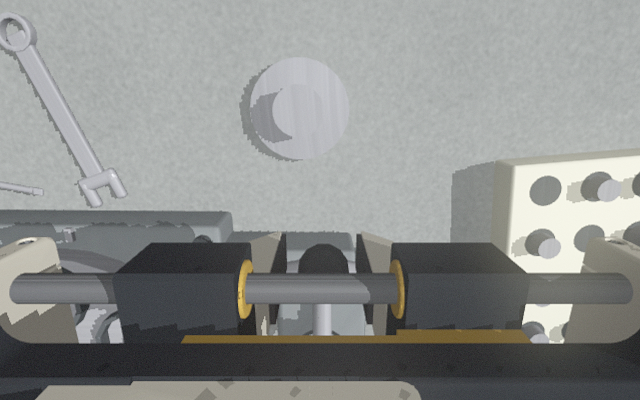

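View pics/g_scene.png

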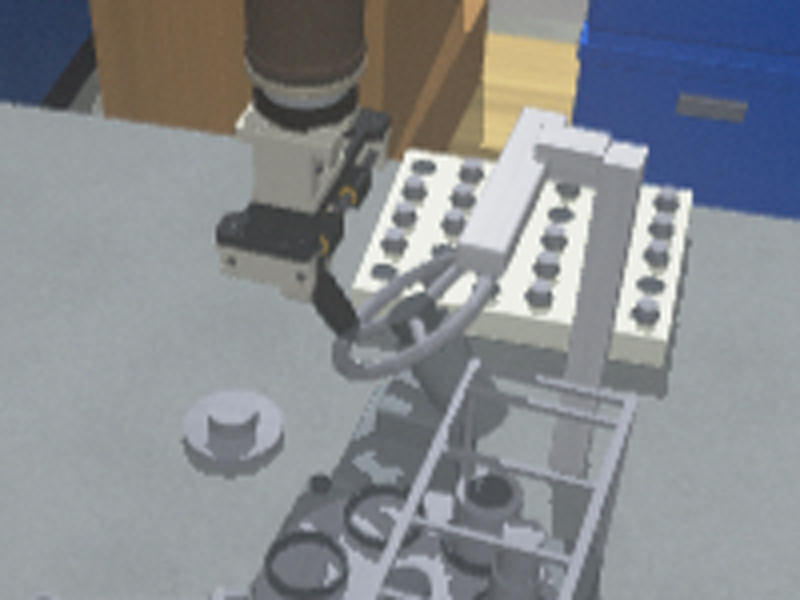

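Emit:
move_arm(steps=[[0,0,0,0],[0,0,0,0],[0,0,0,0]], grip=15)

```text
clock: 3.3
position: [0.4745, 0.3112, 0.3437]
ee_rot: [-0.133, -3.139, -0.0]
force: [-0.5, 0.4, 0.1]
width: 0.258
```

Emit:
move_arm(steps=[[-0.6,-9.4,-0.4,0],[-2.4,-18.5,-1.7,0],[-9.4,-35.3,-6.6,0],[-20.2,-48.5,-14.2,0],[-33.9,-57.1,-23.8,0],[-49.1,-60,-34.4,0],[-64.3,-57.1,-45,0],[-64.3,-57.1,-45,0]])

```text
clock: 4.3
position: [0.5348, 0.2492, 0.3899]
ee_rot: [0.133, 3.138, 0.004]
force: [-1.1, 6.0, -0.5]
width: 0.262
```

```bash
python3 - <<'E'
from h import *
from cell import arm
o=arm.observe(); print(o['position'],o['width']*91.8,o['force'],o['ft_torque'],o['joints'])
for n in ["wrist","scene"]:
    im=arm.get_image(n)[:,:,::-1]
    if n=="scene": im=cv2.resize(im[50:200,240:440],None,fx=4,fy=4,interpolation=cv2.INTER_CUBIC)
    cv2.imwrite(f"pics/g2_{n}.png",im)
E
```

```text
[0.5348 0.2492 0.3899] 24.05184963717178 [-1.1069  6.0048 -0.4733] [1.4449 0.2634 0.0661] [-0.6336  0.389   0.1487  1.6911 -0.0662  1.0645  1.0221]
```

View pics/g2_wrist.png

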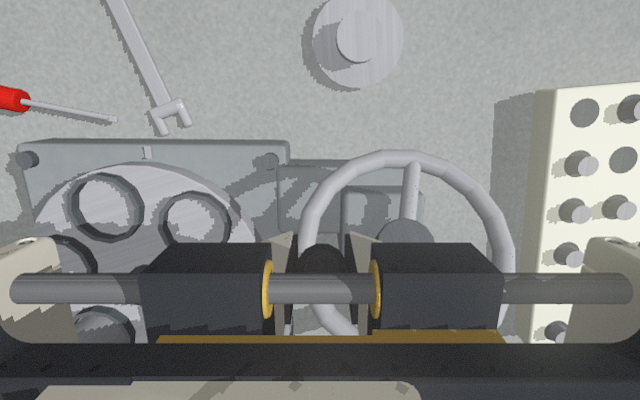

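View pics/g2_scene.png

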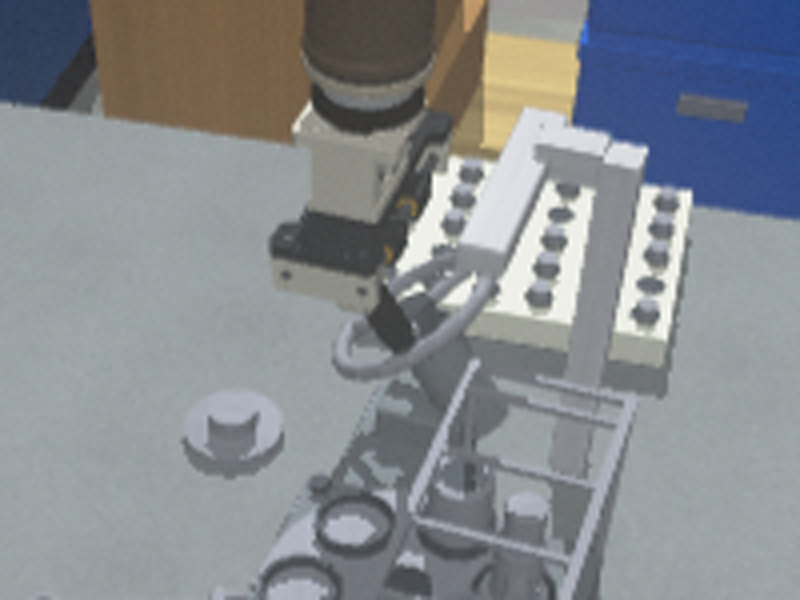

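Emit:
move_arm(steps=[[-13.7,8.6,-9.6,0],[-24.5,21.8,-17.2,0],[-28.5,30,-20,0],[-28.5,30,-20,0]])

```text
clock: 4.9
position: [0.5648, 0.2762, 0.4088]
ee_rot: [-0.133, -3.138, 0.0]
force: [-3.0, 2.2, 0.4]
width: 0.262
```

```bash
python3 - <<'E'
from h import *
from cell import arm
o=arm.observe(); print(o['position'],o['width']*91.8,o['force'],o['ft_torque'],o['joints'])
for n in ["wrist","scene","top"]:
    im=arm.get_image(n)[:,:,::-1]
    if n=="scene": im=cv2.resize(im[50:200,240:440],None,fx=4,fy=4,interpolation=cv2.INTER_CUBIC)
    cv2.imwrite(f"pics/g3_{n}.png",im)
E
```

```text
[0.5648 0.2762 0.4088] 24.081082485088775 [-2.961   2.2126  0.4086] [0.5918 0.7028 0.0139] [-0.644   0.4373  0.1529  1.5658 -0.0712  1.1444  1.0103]
```

View pics/g3_scene.png

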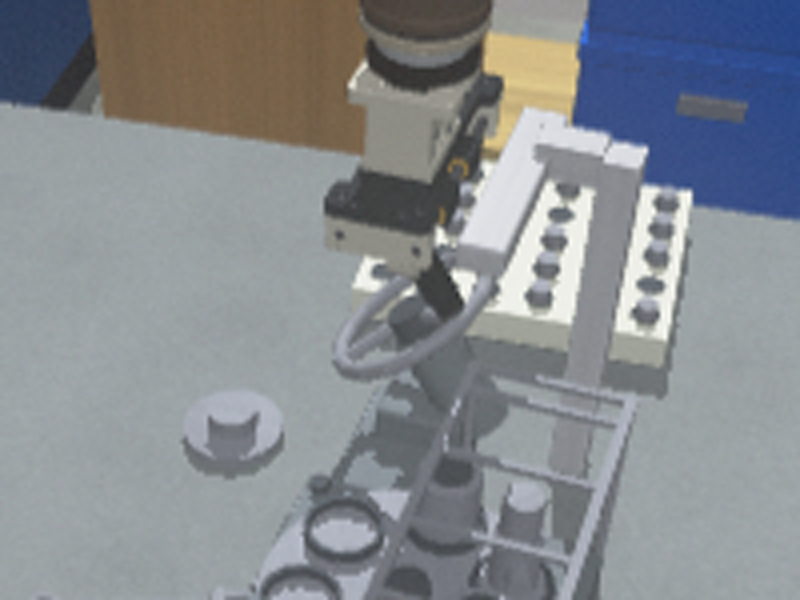

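View pics/g3_top.png

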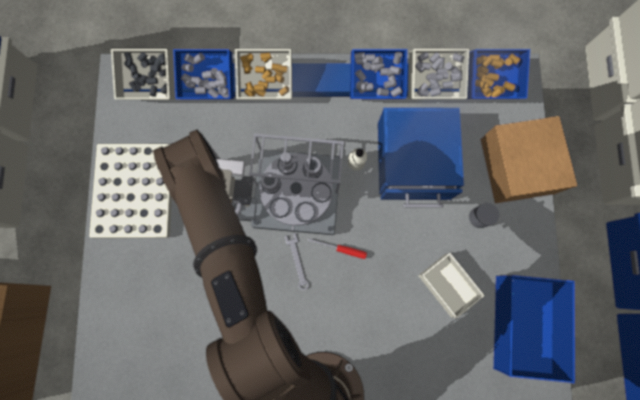

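Emit:
move_arm(steps=[[-3,8.6,-2.1,0],[-4.8,17.7,-3.4,0],[-5.5,27.1,-3.8,0]])

```text
clock: 5.42
position: [0.5727, 0.3031, 0.4126]
ee_rot: [-0.134, -3.139, 0.001]
force: [-4.4, -1.3, 2.0]
width: 0.261
```

Emit:
move_arm(steps=[[2.5,18.5,1.7,0],[9.5,35.3,6.6,0],[20.3,48.5,14.2,0],[34,57.1,23.8,0],[49.2,60,34.4,0],[64.4,57.1,45,0],[78.1,48.5,54.6,0],[88.9,35.3,62.2,0],[95.9,18.5,67.1,0],[98.3,0,68.8,0],[95.9,-18.5,67.1,0],[88.9,-35.3,62.2,0],[78.1,-48.5,54.6,0],[64.4,-57.1,45,0],[49.2,-60,34.4,0],[34,-57.1,23.8,0],[20.3,-48.5,14.2,0],[9.5,-35.3,6.6,0],[2.5,-18.5,1.7,0],[0,0,0,0]])

```text
clock: 7.92
position: [0.573, 0.3022, 0.4127]
ee_rot: [-0.135, -3.137, 0.002]
force: [-5.0, -0.8, -0.2]
width: 0.262
```

```bash
python3 - <<'E'
from h import *
from cell import arm
o=arm.observe(); print(o['position'],o['width']*91.8,o['force'],o['ft_torque'],o['joints'])
for n in ["scene","wrist"]:
    im=arm.get_image(n)[:,:,::-1]
    if n=="scene": im=cv2.resize(im[75:225,240:440],None,fx=4,fy=4,interpolation=cv2.INTER_CUBIC)
    cv2.imwrite(f"pics/g4_{n}.png",im)
E
```

```text
[0.573  0.3022 0.4127] 24.035236221538927 [-4.9819 -0.8093 -0.1973] [-0.2059  1.1765 -0.031 ] [-0.6719  0.4669  0.1575  1.5087 -0.0762  1.1743  0.9831]
```

View pics/g4_scene.png

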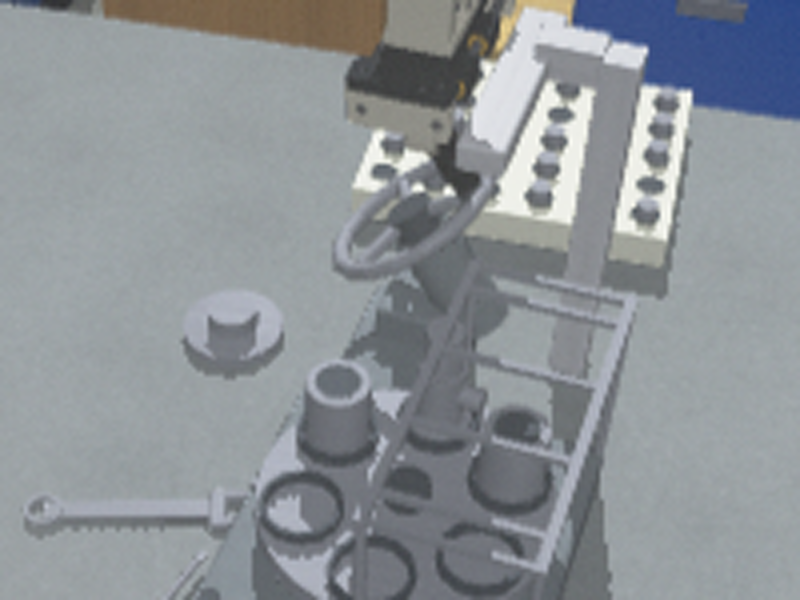

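View pics/g4_wrist.png

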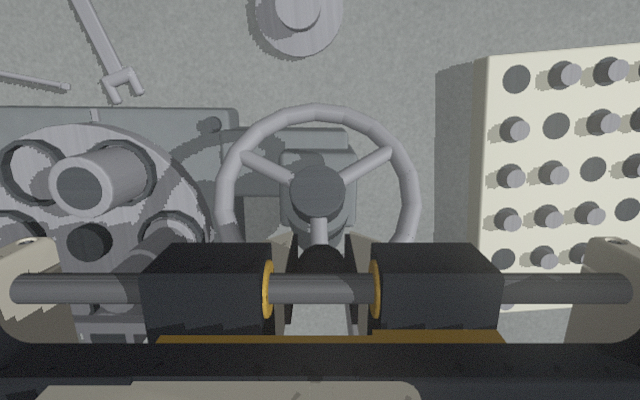

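Emit:
move_arm(steps=[[2.5,18.5,1.7,0],[9.5,35.3,6.6,0],[20.3,48.5,14.2,0],[34,57.1,23.8,0],[49.2,60,34.4,0],[64.4,57.1,45,0],[78.1,48.5,54.6,0],[88.9,35.3,62.2,0],[95.9,18.5,67.1,0],[98.3,0,68.8,0],[95.9,-18.5,67.1,0],[88.9,-35.3,62.2,0],[78.1,-48.5,54.6,0],[64.4,-57.1,45,0],[49.2,-60,34.4,0],[34,-57.1,23.8,0],[20.3,-48.5,14.2,0],[9.5,-35.3,6.6,0],[2.5,-18.5,1.7,0],[0,0,0,0]])

```text
clock: 10.52
position: [0.5729, 0.3021, 0.4127]
ee_rot: [-0.136, -3.137, 0.003]
force: [-3.1, -1.6, 0.4]
width: 0.258
```

Emit:
move_arm(steps=[[2.5,18.5,1.7,0],[9.5,35.3,6.6,0],[20.3,48.5,14.2,0],[34,57.1,23.8,0],[49.2,60,34.4,0],[64.4,57.1,45,0],[78.1,48.5,54.6,0],[88.9,35.3,62.2,0],[95.9,18.5,67.1,0],[97.8,9,68.4,0],[98.3,0,68.8,0],[98.3,0,68.8,0],[98.3,0,68.8,0],[98.3,0,68.8,0]])

```text
clock: 12.28
position: [0.4745, 0.3115, 0.3437]
ee_rot: [-0.133, -3.139, 0.0]
force: [1.0, -0.6, 1.8]
width: 0.259
```

Emit:
move_arm(steps=[[0,0,0,0],[0,0,0,0],[0,0,0,0],[0,0,0,0]], grip=60)

```text
clock: 12.78
position: [0.4744, 0.3112, 0.3437]
ee_rot: [-0.133, -3.139, 0.0]
force: [-0.2, 0.2, 0.4]
width: 0.634
```

```bash
python3 - <<'E'
from h import *
from cell import arm
o=arm.observe(); print(o['position'],o['width']*91.8,o['force'],o['ft_torque'],o['joints'])
for n in ["scene","wrist"]:
    im=arm.get_image(n)[:,:,::-1]
    cv2.imwrite(f"pics/g5_{n}_raw.png",im)
    if n=="scene": im=cv2.resize(im[75:225,240:440],None,fx=4,fy=4,interpolation=cv2.INTER_CUBIC)
    cv2.imwrite(f"pics/g5_{n}.png",im)
E
```

```text
[0.4744 0.3112 0.3437] 58.23338914037998 [-0.2294  0.1564  0.4237] [-0.0042 -0.0383 -0.0008] [-0.775   0.3996  0.1361  1.8015 -0.0654  0.945   0.8748]
```

View pics/g5_scene.png

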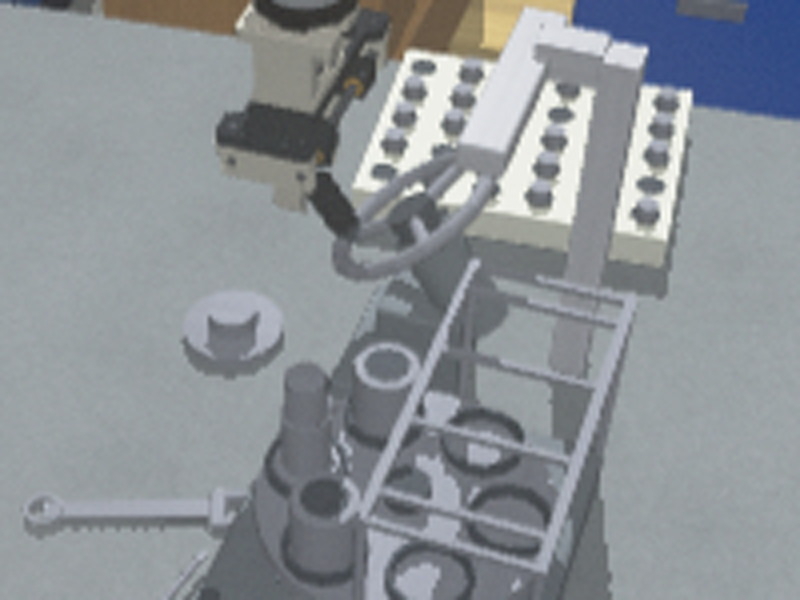

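View pics/g5_wrist.png

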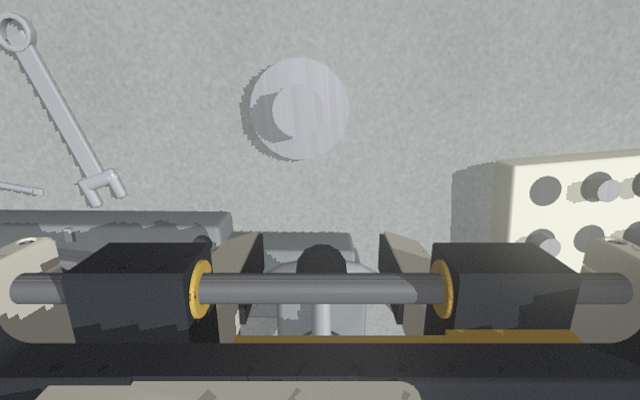

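Emit:
move_arm(steps=[[0,0,-15,0],[5,0,-50,0],[15,0,-90,0],[15,0,-100,0]], grip=60)

```text
clock: 13.38
position: [0.4595, 0.3128, 0.4475]
ee_rot: [0.132, 3.135, 0.006]
force: [0.5, -0.7, -1.1]
width: 0.652
```

```bash
python3 - <<'E'
from h import *
from cell import arm
t=cv2.imread("pics/top0.png"); s=cv2.imread("pics/scene0.png")
cv2.imwrite("pics/tcab.png",cv2.resize(t[95:220,355:490],None,fx=5,fy=4.8*5/4.8,interpolation=cv2.INTER_CUBIC)[:600])
cv2.imwrite("pics/scab.png",cv2.resize(s[250:400,260:430],None,fx=4,fy=4,interpolation=cv2.INTER_CUBIC))
E
```

```text
(no output)
```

View pics/tcab.png

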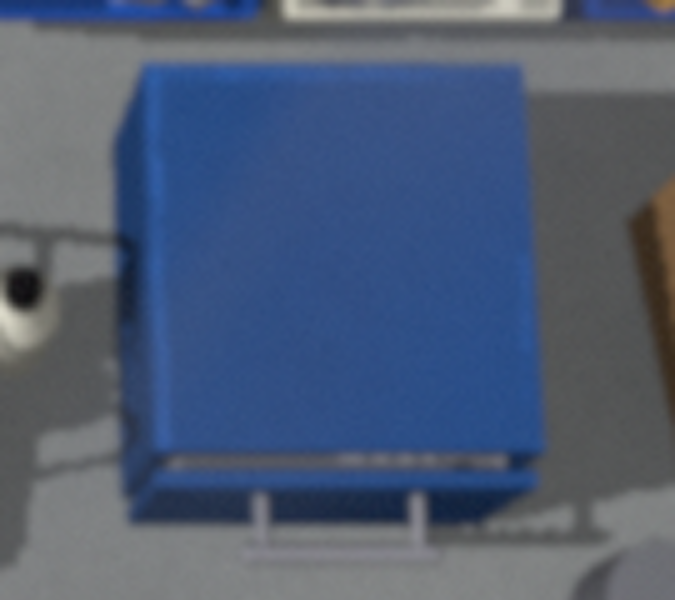

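View pics/scab.png

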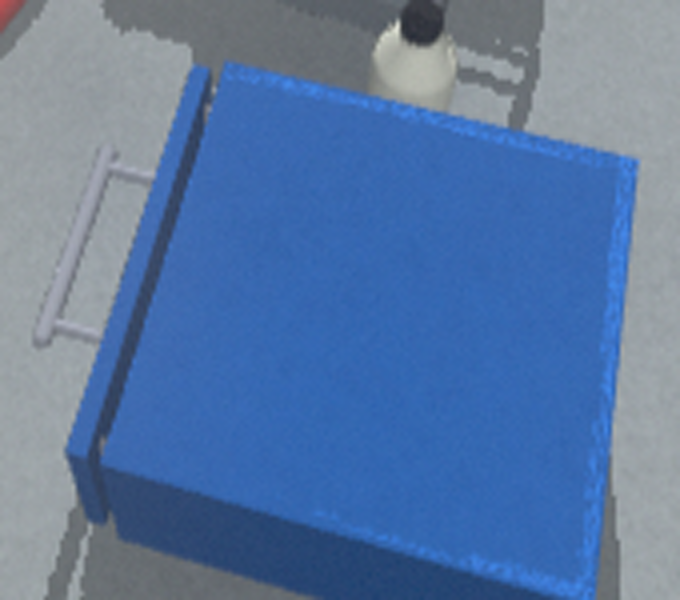

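```bash
python3 - <<'E'
from h import *
from cell import arm
I=arm.camera_info("top");S=arm.camera_info("scene")
ct=lambda u,v,z:cast(I,(355+u/5,95+v/5),z); cs=lambda u,v,z:cast(S,(260+u/4,250+v/4),z)
print("handle",ct(240,553,.118),ct(437,555,.118),cs(107,152,.118),cs(42,338,.118))
print("front edge drawer .142", ct(157,470,.142),ct(540,470,.142),cs(192,67,.142),cs(70,450,.142))
for z in [.15]:
  print("corners top",[ct(*p,z)[:2] for p in [(148,65),(520,65),(545,452),(152,452)]])
  print("corners scn",[cs(*p,z)[:2] for p in [(635,160),(590,598),(105,465),(228,65)]])
E
```

```text
handle [ 0.5536 -0.2415  0.118 ] [ 0.5521 -0.3587  0.118 ] [ 0.553  -0.2445  0.118 ] [ 0.5529 -0.3557  0.118 ]
front edge drawer .142 [ 0.5993 -0.1901  0.142 ] [ 0.5987 -0.4157  0.142 ] [ 0.5899 -0.1909  0.142 ] [ 0.5903 -0.4112  0.142 ]
corners top [array([ 0.8471, -0.1911]), array([ 0.8468, -0.4163]), array([ 0.6079, -0.4168]), array([ 0.6085, -0.1863])]
corners scn [array([ 0.8465, -0.188 ]), array([ 0.8449, -0.4127]), array([ 0.6105, -0.4152]), array([ 0.6114, -0.1885])]
```

```bash
python3 - <<'E'
from h import *
from cell import arm
print(rel(arm,[.573,-.30,.42],np.pi),rel(arm,W(-.078,0,.35),np.pi-.0853))
E
```

```text
(array([-164.5925, -601.1927,   25.6851]), np.float64(-0.0843238397021393)) (array([ -95.3562, -223.4988,   96.9654]), np.float64(0.0009761602978608508))
```

Emit:
move_arm(steps=[[-10,-35,2,0],[-22,-80,4,-0.01],[-36,-130,6,-0.02],[-50,-182,8,-0.03],[-64,-234,10,-0.04],[-78,-286,12,-0.05],[-93,-338,14,-0.06],[-107,-390,16,-0.07],[-121,-442,18,-0.08],[-135,-494,20,-0.084],[-150,-546,23,-0.084],[-160,-585,25,-0.084],[-164.6,-601.2,25.7,-0.084],[-164.6,-601.2,25.7,-0.084],[-164.6,-601.2,25.7,-0.084]], grip=0, grip_force=10)

```text
clock: 15.25
position: [0.573, -0.2987, 0.418]
ee_rot: [-0.002, 3.142, 0.002]
force: [0.8, -0.8, 0.1]
width: 0.005
```

```bash
python3 - <<'E'
from h import *
from cell import arm
o=arm.observe(); print(o['position'],o['width']*91.8)
T=wristpose(arm); im=arm.get_image("wrist")[:,:,::-1].copy(); 
I=arm.camera_info("wrist")
for X in [(.553,-.30,.118),(.553,-.245,.118),(.553,-.355,.118),(.588,-.30,.142)]:
    p=proj(I,np.array(X),T); print(p); cv2.circle(im,(int(p[0]),int(p[1])),2,(0,0,255),-1)
cv2.imwrite("pics/w6.png",im)
im=arm.get_image("top")[:,:,::-1]; cv2.imwrite("pics/t6.png",cv2.resize(im[115:240,215:415],None,fx=4,fy=4,interpolation=cv2.INTER_CUBIC))
print(rel(arm,[.573,-.30,.278],np.pi))
E
```

```text
[ 0.573  -0.2987  0.418 ] 0.4861660457408764
[319.3112 165.1271]
[384.2609 165.149 ]
[254.3237 165.1051]
[319.2546 213.5563]
(array([  0.0683,  -1.4071, 140.2351]), np.float64(0.001484596009467154))
```

View pics/w6.png

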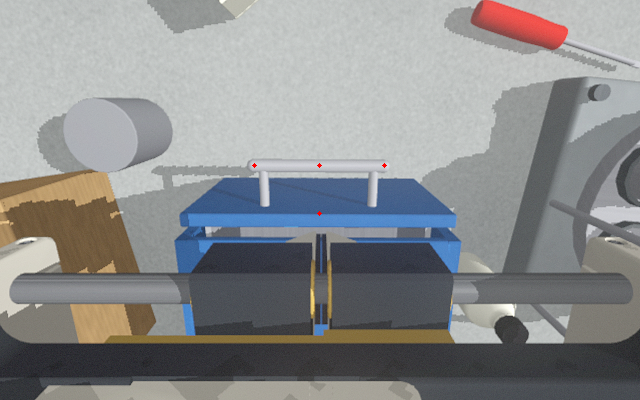

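View pics/t6.png

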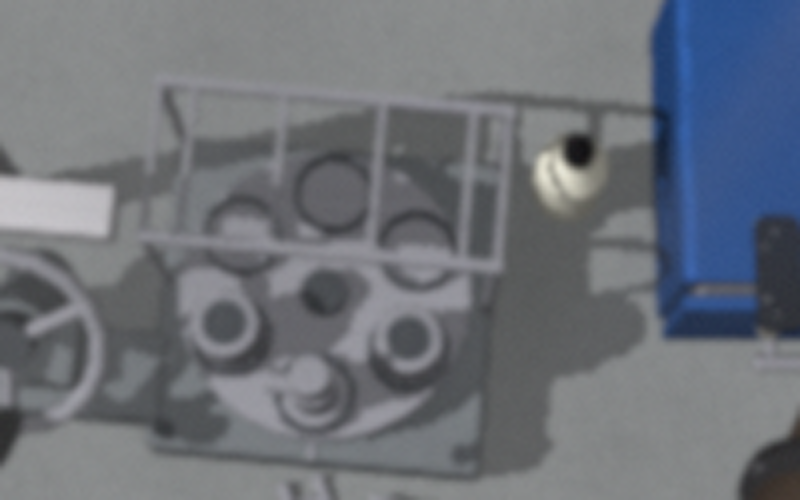

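Emit:
move_arm(steps=[[0,-1.4,30,0],[0,-1.4,75,0],[0,-1.4,110,0],[0,-1.4,130,0],[0,-1.4,140,0],[0,-1.4,140,0]])

```text
clock: 16.1
position: [0.5728, -0.3012, 0.278]
ee_rot: [0.0, -3.141, -0.001]
force: [0.4, 0.5, -0.3]
width: 0.004
```

Emit:
move_arm(steps=[[4,0,0,0],[10,0,0,0],[22,0,0,0],[38,0,0,0],[56,0,0,0],[74,0,0,0],[92,0,0,0],[108,0,0,0],[121,0,0,0],[130,0,0,0],[135,0,0,0],[138,0,0,0],[138,0,0,0]])

```text
clock: 17.73
position: [0.4345, -0.3018, 0.2778]
ee_rot: [-0.001, -3.141, -0.0]
force: [-1.3, 0.5, -0.1]
width: 0.003
```

```bash
python3 - <<'E'
from h import *
from cell import arm
o=arm.observe(); print(o['position'],o['force'])
im=arm.get_image("scene")[:,:,::-1]; cv2.imwrite("pics/s7.png",cv2.resize(im[180:330,240:440],None,fx=4,fy=4,interpolation=cv2.INTER_CUBIC))
cv2.imwrite("pics/s7.png",cv2.resize(im[100:400,220:440],None,fx=2,fy=2,interpolation=cv2.INTER_CUBIC))
im=arm.get_image("wrist")[:,:,::-1]; cv2.imwrite("pics/w7.png",im)
E
```

```text
[ 0.4345 -0.3018  0.2778] [-1.2929  0.5208 -0.1027]
```

View pics/s7.png

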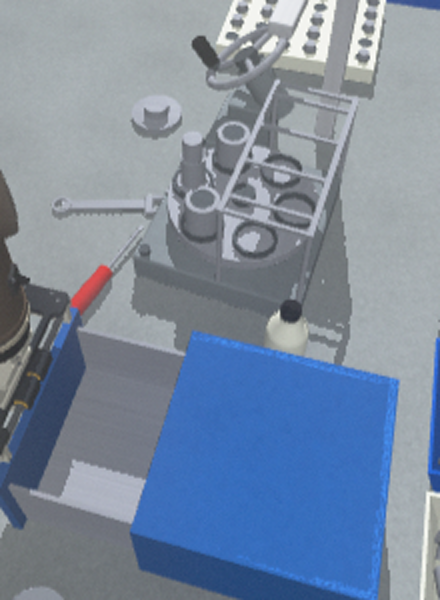

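View pics/w7.png

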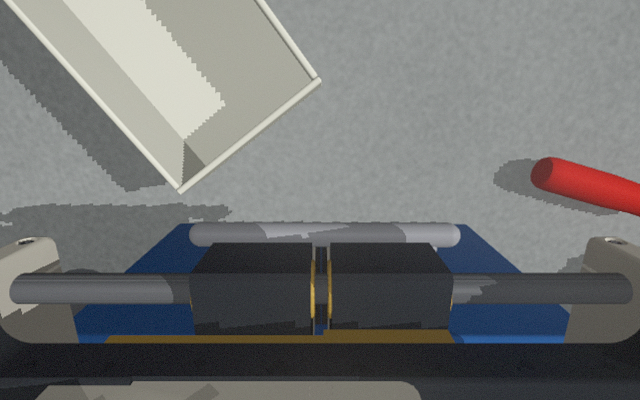

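Emit:
move_arm(steps=[[-4,0,0,0],[-6,0,-20,0],[-6,0,-65,0],[-6,0,-115,0],[-6,0,-142,0],[-6,0,-142,0]])

```text
clock: 18.58
position: [0.4413, -0.3021, 0.4221]
ee_rot: [0.001, 3.138, -0.003]
force: [0.4, 0.3, -1.3]
width: 0.009
```

```bash
python3 - <<'E'
from h import *
from cell import arm
print(rel(arm,W(-.04,0,.42),np.pi-.0853))
E
```

```text
(array([-132.4332,  381.43  ,    1.9727]), np.float64(0.08477370792254435))
```

Emit:
move_arm(steps=[[-12,34,0,0],[-28,80,0,0.02],[-45,130,1,0.03],[-62,180,1,0.04],[-80,230,1,0.05],[-97,280,1,0.06],[-114,330,2,0.08],[-126,364,2,0.085],[-132.4,381.4,2,0.085],[-132.4,381.4,2,0.085],[-132.4,381.4,2,0.085]], grip=60)

```text
clock: 19.95
position: [0.5731, 0.0774, 0.4178]
ee_rot: [-0.138, -3.138, 0.002]
force: [0.4, -0.3, 0.7]
width: 0.65
```

```bash
python3 - <<'E'
from h import *
from cell import arm
o=arm.observe(); print(o['position'],o['width']*91.8)
T=wristpose(arm); im=arm.get_image("wrist")[:,:,::-1].copy(); cv2.imwrite("pics/w8raw.png",im)
I=arm.camera_info("wrist")
c=W(-.078,0,.185)
for X in [c]+[c+.015*np.array([np.cos(t),np.sin(t),0]) for t in np.linspace(0,6.28,12)]:
    p=proj(I,np.array(X),T); cv2.circle(im,(int(p[0]),int(p[1])),1,(0,0,255),-1)
cv2.imwrite("pics/w8.png",im)
print(rel(arm,W(-.078,0,.325),np.pi-.0853))
E
```

```text
[0.5731 0.0774 0.4178] 59.711319181010275
(array([37.3291,  1.897 , 93.0285]), np.float64(-0.0032475773057596413))
```

View pics/w8.png

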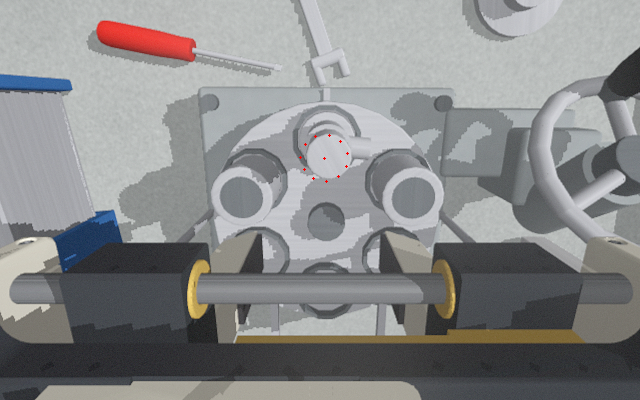

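Emit:
move_arm(steps=[[20,2.5,0,0],[37.3,5.2,2,0],[37.3,5.2,20,0],[37.3,5.2,50,0],[37.3,5.2,75,0],[37.3,5.2,89,0],[37.3,5.2,89,0]])

```text
clock: 20.88
position: [0.5364, 0.087, 0.3286]
ee_rot: [-0.137, -3.137, 0.001]
force: [0.5, -0.0, 0.2]
width: 0.652
```

Emit:
move_arm(steps=[[0,0,0,0],[0,0,0,0],[0,0,0,0],[0,0,0,0],[0,0,0,0]], grip=20, grip_force=30)

```text
clock: 21.5
position: [0.5368, 0.0877, 0.3293]
ee_rot: [0.135, 3.138, 0.0]
force: [0.3, -1.3, 2.7]
width: 0.322
```

```bash
python3 - <<'E'
from h import *
from cell import arm
o=arm.observe(); print(o['position'],o['width']*91.8,o['force'])
cv2.imwrite("pics/w9.png",arm.get_image("wrist")[:,:,::-1])
im=arm.get_image("scene")[:,:,::-1]; cv2.imwrite("pics/s9.png",cv2.resize(im[90:240,240:440],None,fx=4,fy=4,interpolation=cv2.INTER_CUBIC))
E
```

```text
[0.5368 0.0877 0.3293] 29.533398520978235 [ 0.266  -1.2641  2.6921]
```

View pics/w9.png

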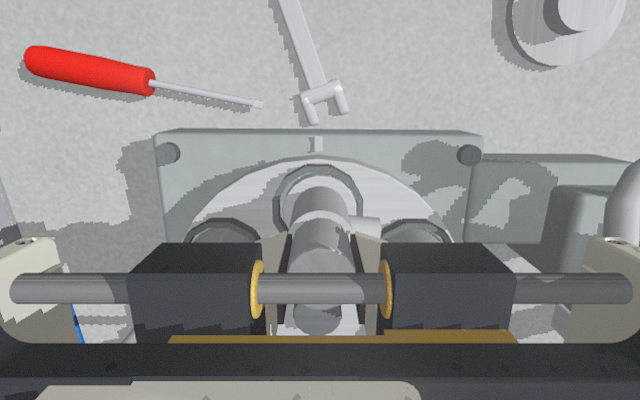

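View pics/s9.png

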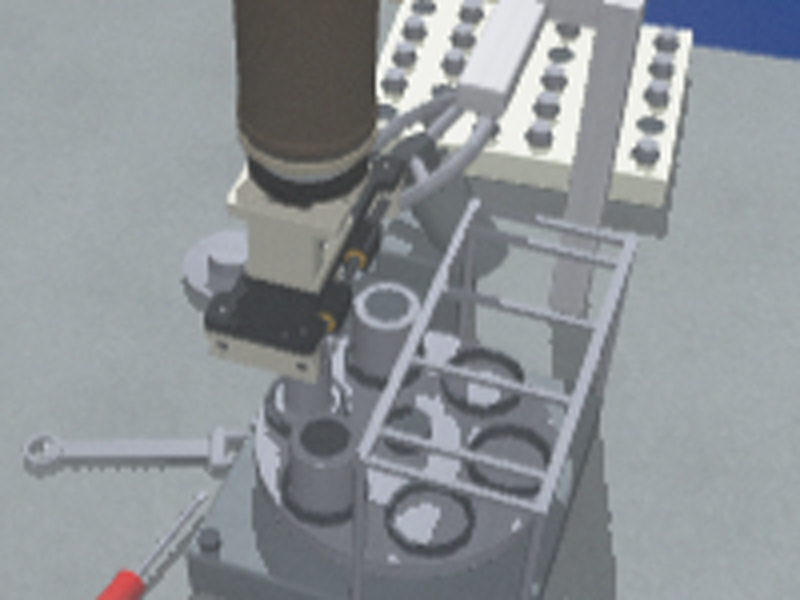

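Emit:
move_arm(steps=[[0,0,-6,0],[0,0,-20,0],[0,0,-45,0],[0,0,-75,0],[0,0,-100,0],[0,0,-110,0],[0,0,-110,0]], grip_force=40)

```text
clock: 22.48
position: [0.5366, 0.0879, 0.4395]
ee_rot: [0.135, 3.138, 0.001]
force: [-0.3, -0.0, -2.9]
width: 0.322
```

```bash
python3 - <<'E'
from h import *
from cell import arm
o=arm.observe(); print(o['position'],o['width']*91.8,o['force'])
print(rel(arm,[.537,-.302,.4393],np.pi))
im=arm.get_image("scene")[:,:,::-1]; cv2.imwrite("pics/s10.png",cv2.resize(im[60:240,240:440],None,fx=3,fy=3,interpolation=cv2.INTER_CUBIC))
E
```

```text
[0.5366 0.0879 0.4395] 29.533705077145168 [-0.2856 -0.0236 -2.9352]
(array([ -33.7879, -388.4064,    0.0022]), np.float64(-0.08576471314120804))
```

View pics/s10.png

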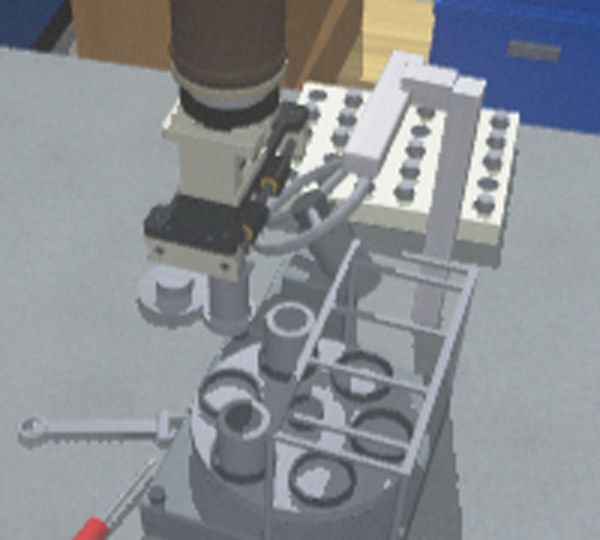

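Tap lifted (−2.9 N weight), sleeves still standing in their nests. Carry to the drawer.

Emit:
move_arm(steps=[[-1,-12,0,0],[-4,-40,0,-0.01],[-7,-75,0,-0.02],[-10,-112,0,-0.03],[-13,-150,0,-0.04],[-16,-188,0,-0.05],[-20,-226,0,-0.06],[-23,-264,0,-0.07],[-26,-302,0,-0.08],[-29,-338,0,-0.086],[-32,-366,0,-0.086],[-33.5,-382,0,-0.086],[-33.8,-388.4,0,-0.086],[-33.8,-388.4,0,-0.086],[-33.8,-388.4,0,-0.086]])

```text
clock: 24.4
position: [0.5374, -0.3009, 0.439]
ee_rot: [-0.003, 3.141, 0.001]
force: [0.7, 0.1, -3.1]
width: 0.318
```

```bash
python3 - <<'E'
from h import *
from cell import arm
o=arm.observe(); print(o['position'],o['width']*91.8,o['force'])
print(rel(arm,[.537,-.302,.2633],np.pi))
im=arm.get_image("scene")[:,:,::-1]; cv2.imwrite("pics/s11.png",cv2.resize(im[190:390,220:440],None,fx=3,fy=3,interpolation=cv2.INTER_CUBIC))
im=arm.get_image("wrist")[:,:,::-1]; cv2.imwrite("pics/w11.png",im)
E
```

```text
[ 0.5374 -0.3009  0.439 ] 29.19665418406629 [ 0.7027  0.0712 -3.1323]
(array([  0.3719,  -1.2836, 175.659 ]), np.float64(0.0017157705474613039))
```

View pics/s11.png

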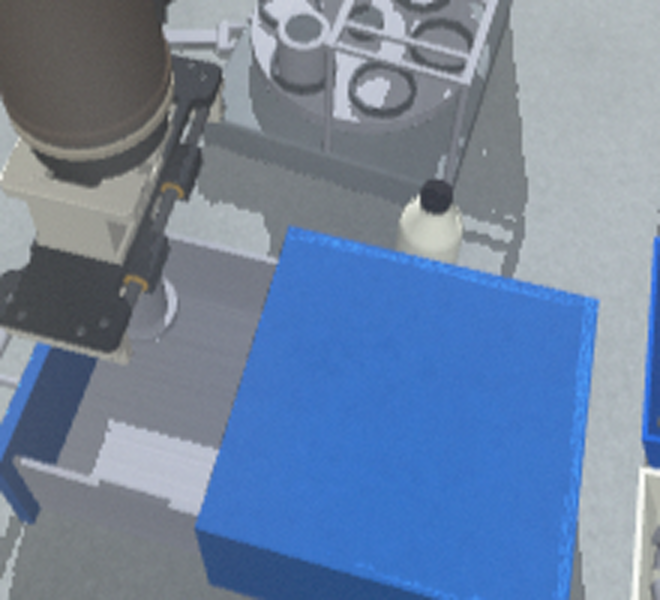

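View pics/w11.png

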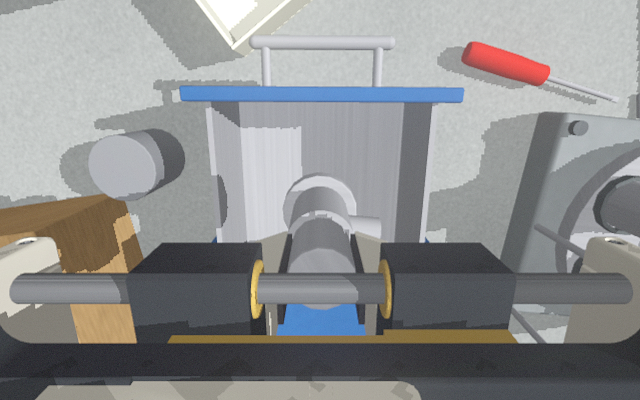

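Emit:
move_arm(steps=[[0,-1.2,20,0],[0,-1.2,55,0],[0,-1.2,95,0],[0,-1.2,130,0],[0,-1.2,153,0],[0,-1.2,165,0],[0,-1.2,171,0],[0,-1.2,172,0],[0,-1.2,172,0]])

```text
clock: 25.62
position: [0.5373, -0.3034, 0.2678]
ee_rot: [-0.0, 3.14, -0.001]
force: [0.6, -0.8, -1.6]
width: 0.319
```

```bash
python3 - <<'E'
from h import *
from cell import arm
o=arm.observe(); print(o['position'],o['width']*91.8,o['force'])
im=arm.get_image("scene")[:,:,::-1]; cv2.imwrite("pics/s12.png",cv2.resize(im[190:390,220:440],None,fx=3,fy=3,interpolation=cv2.INTER_CUBIC))
im=arm.get_image("wrist")[:,:,::-1]; cv2.imwrite("pics/w12.png",im)
E
```

```text
[ 0.5373 -0.3034  0.2678] 29.315116310795805 [ 0.6121 -0.8318 -1.6369]
```

View pics/s12.png

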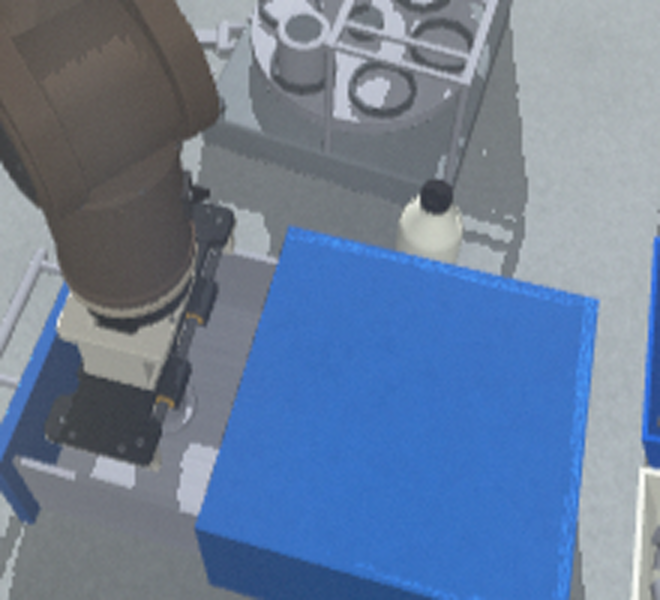

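View pics/w12.png

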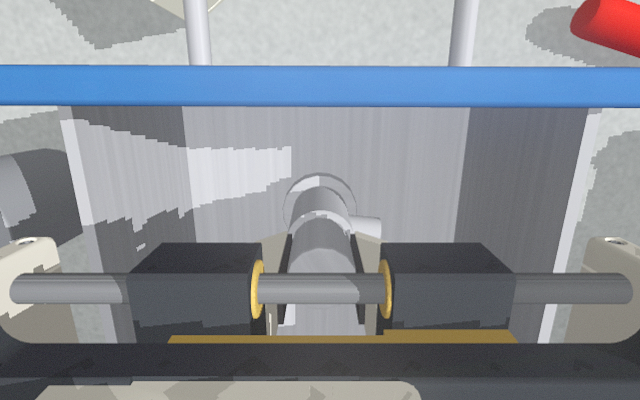

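Emit:
move_arm(steps=[[0,0,1,0],[0,0,2,0],[0,0,3,0],[0,0,3,0]])

```text
clock: 26.22
position: [0.537, -0.3032, 0.2639]
ee_rot: [0.0, -3.141, -0.0]
force: [-0.7, -0.1, -3.3]
width: 0.322
```

Emit:
move_arm(steps=[[0,0,0.8,0],[0,0,1.5,0],[0,0,1.5,0]])

```text
clock: 26.6
position: [0.5372, -0.3034, 0.2633]
ee_rot: [0.0, 3.141, -0.0]
force: [-1.1, 1.3, 5.1]
width: 0.318
```

Emit:
move_arm(steps=[[0,0,0,0],[0,0,0,0],[0,0,0,0],[0,0,0,0]], grip=55)

```text
clock: 27.1
position: [0.537, -0.3032, 0.2624]
ee_rot: [0.0, -3.141, -0.0]
force: [0.4, 0.5, 0.1]
width: 0.596
```

Emit:
move_arm(steps=[[0,0,-8,0],[0,0,-30,0],[0,0,-70,0],[0,0,-120,0],[-20,0,-170,0],[-40,0,-180,0],[-40,0,-180,0]])

```text
clock: 27.98
position: [0.578, -0.3028, 0.4437]
ee_rot: [-0.003, 3.139, -0.001]
force: [-0.9, 0.4, 0.8]
width: 0.598
```

```bash
python3 - <<'E'
from h import *
from cell import arm
o=arm.observe(); print(o['position'],o['width']*91.8,o['force'],o['clock'])
im=arm.get_image("scene")[:,:,::-1]; cv2.imwrite("pics/s13.png",cv2.resize(im[90:390,220:440],None,fx=2,fy=2,interpolation=cv2.INTER_CUBIC))
im=arm.get_image("wrist")[:,:,::-1]; cv2.imwrite("pics/w13.png",im)
im=arm.get_image("top")[:,:,::-1]; cv2.imwrite("pics/t13.png",cv2.resize(im[110:260,165:365],None,fx=4,fy=4,interpolation=cv2.INTER_CUBIC))
E
```

```text
[ 0.578  -0.3028  0.4437] 54.86293291556625 [-0.9316  0.3826  0.806 ] 27.975
```

View pics/s13.png

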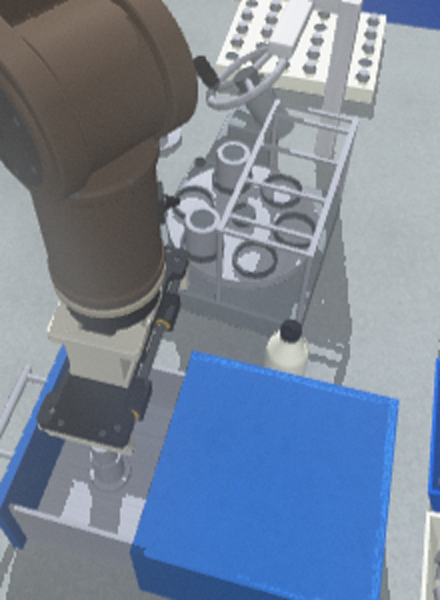

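View pics/w13.png

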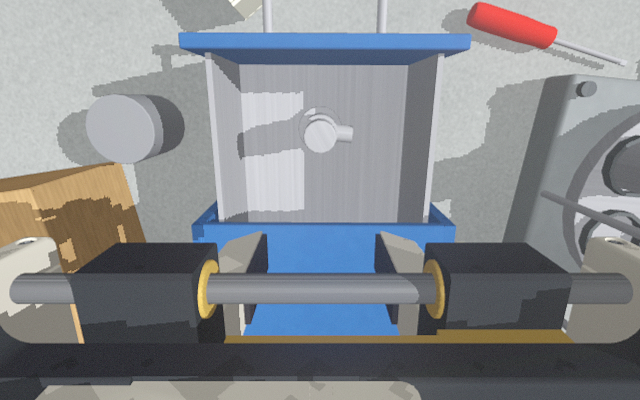

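View pics/t13.png

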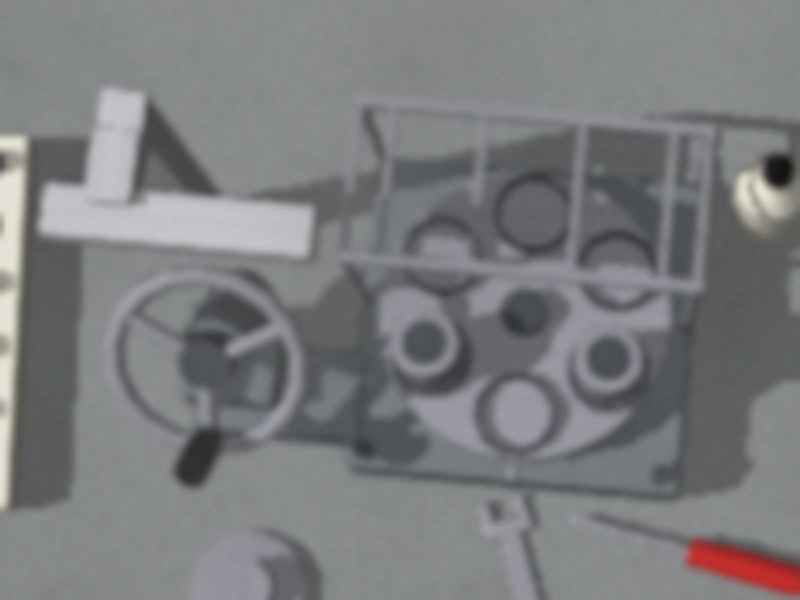

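Emit:
move_arm(steps=[[0,0,0,0],[0,0,0,0]])

```text
clock: 28.38
position: [0.5766, -0.3034, 0.4421]
ee_rot: [-0.001, -3.141, -0.001]
force: [-0.3, 0.0, -0.0]
width: 0.601
```

```bash
python3 -c "
from cell import arm
print(arm.observe()['clock'],arm.sign_off())"
```

```text
the job is handed in; nothing more can be done
28.375 None
```

The job is done and handed in at 28.4 s; the hand-in gave no verdict.

- **Table:** The tap body was in the rear nest (nest3), so I cranked three full counter-clockwise turns. I held only the end of the crank grip, with the hand set slightly forward. A vertical hand passed the light bar that way, and the force readings showed no hit.
- **Drawer:** I pulled it about 133 mm by its handle with the closed fingers hooked behind the bar. That figure comes from the hand's travel, not a direct reading of the drawer.
- **Tap body:** I gripped it by the neck, lifted it out of its nest and lowered it into the drawer. The wrist force went from −3 N to +5 N at touchdown, and only then did I release it.

**Last pictures:**
- The tap body stands upright on the drawer floor, clear of the walls.
- Its empty nest is at the front of the table and the crank is back at its lowest point.
- Both sleeves are in their nests.
- The bystanders look unmoved. I judged this by eye and did not measure it.
- The hand is clear of everything.

**One disagreement:** The wrist camera put the wheel and tap body 3 to 4 mm further left than my fit from the top camera. I used the wrist value, and both grasps came out centred.

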